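# Set the gauge pointer over the lidded jar and lock it

### The job

Push the arm of the pointer gauge round until its needle hangs over the knob in the middle of the lidded jar, then push the black clamping lever on top of the gauge's post clockwise, as seen from above, until it is fully home, with the needle still over the knob. The jar, teacup and dish are freshly glazed: do not touch, move or lift them, and leave the stirring stick where it lies.

Things in the scene. Friction and masses are not known exactly. Their poses are not given: they have to be found in the camera images.
- board: Square plywood ware board, 440 x 440 x 12 mm, fixed on the cart top by a red-handled bar clamp at the middle of its far edge (board x 230 to 390 mm, 78 mm high). Origin: on the cart top, on the axis of the gauge's post; x along the board away from the robot, z up. Board spans x -160 to 280, y -220 to 220 mm. Gauge: 16 mm steel post on a 72 mm round foot, pointer arm, lever above it.
- pivot (a point): Point on the post's axis, 128 mm above the cart top (mid-height of the pointer arm). Pointer and lever both turn about this vertical axis; the gauge's highest point is 178 mm above the cart top.
- pointer (a joint): Pointer arm's angle (rad): 0 along the board's +x, growing counter-clockwise from above; stops at +-2.3, starts -2.2 to -1.9. Stays where left; friction 0.1 N m (1 N of push at 100 mm). Level aluminium bar 10 mm wide, 14 high (121 to 135 mm above the cart top), from a brass hub of radius 17 mm to 172 mm from the axis. It passes clear above the pots.
- needle_tip (a point): Lower tip of the dark steel needle that hangs from the outer end of the pointer arm: 170 mm from the post's axis, 108 mm above the cart top.
- lock (a joint): Clamping lever's angle (rad): 0 open, growing clockwise from above to its stop at 1.3 (home); starts 0 to 0.3. It points, in the board's frame, at 195 degrees (counter-clockwise from +x) minus its reading. Stays where left; friction 0.12 N m; does not act on the pointer. Black bar 12 mm wide, 14 high (161 to 175 mm above the cart top), reaching 80 mm from the axis; hub radius 14 mm, top 178 mm.
- lever_end (a point): Centre of the lever's round end, 72 mm from the post's axis, 168 mm above the cart top.
- jar: Matte white porcelain lidded jar, lid on (one piece), 84 mm in diameter, 85 mm high to the top of its knob (20 mm in diameter, on the axis). Stands loose on the board (knob top 97 mm above the cart top), beyond the post (away from the robot) or to its left or right, 163 to 180 mm from the post's axis. Origin: centre of its underside.
- cup: Copper-red teacup, 80 mm in diameter, 60 mm high, with a side handle on its own +y; loose on the board. Origin: centre of its underside.
- dish: Stoneware trinket dish, open and shallow, 100 mm in diameter, 24 mm high; loose on the board. Origin: centre of its underside.
- stick: Wooden stirring stick 240 x 18 x 6 mm, lying loose on the cart top to the right of the board. Origin: centre of its underside, x along its length.
Mind the look-alikes: they are no part of the job. Several things have the shape of the jar; the one meant has the colours described above.

How it is judged:
On the way, in this order (a step that is already met when the one before it is completed fails the run):
1. the needle is brought to rest over the jar's knob (tip within 15 mm of the jar's axis, seen from above) while the lever is still open (horizontal distance between needle_tip and jar below 0.015 m and velocity of joint pointer between -0.05 and 0.05 rad/s and value of joint lock below 0.6 rad), for 0.3 s.
2. the clamping lever is pushed home (over 1.2 rad of 1.3) with the needle over the knob (value of joint lock above 1.2 rad and horizontal distance between needle_tip and jar below 0.015 m), for 0.2 s.
At the end, for the whole second after the job is handed in: The needle's tip is within 15 mm of the jar's axis seen from above, the pointer is at rest, the clamping lever reads over 1.2 rad (stop at 1.3), and the jar stands upright and still (all of step 2 and velocity of joint pointer between -0.05 and 0.05 rad/s and angle between jar's own z axis and vertical below 0.1 rad and linear speed of jar below 0.02 m/s); the robot touches nothing.
It fails at once if the robot touches the lidded jar (over 0.5 N), or the lidded jar is shifted more than 10 mm, lifted or tipped (contact force between any of the fingers, the arm and jar above 0.5 N or distance of jar from where it was at the start of the episode above 0.01 m or angle between jar's own z axis and vertical above 0.15 rad).
It fails at once if the robot touches the teacup (over 0.5 N), or the teacup is shifted more than 10 mm, lifted or tipped (contact force between any of the fingers, the arm and cup above 0.5 N or distance of cup from where it was at the start of the episode above 0.01 m or angle between cup's own z axis and vertical above 0.15 rad).
It fails at once if the robot touches the trinket dish (over 0.5 N), or the trinket dish is shifted more than 10 mm, lifted or tipped (contact force between any of the fingers, the arm and dish above 0.5 N or distance of dish from where it was at the start of the episode above 0.01 m or angle between dish's own z axis and vertical above 0.15 rad).
It fails at once if the stirring stick is moved more than 20 mm or lifted (distance of stick from where it was at the start of the episode above 0.02 m).
It also fails if it takes over 69 s, if anything falls off the work surface, if the arm or the gripper's body presses on something with over 40 N, if the wrist force passes 120 N, or if a joint passes its speed limit or range.

### The arm

A 6-joint arm with a two-finger parallel gripper is mounted at the origin on the work surface. World frame = base frame: x ahead of the robot, y to its left, z up, the work surface at z = 0. Lengths are in m, angles in rad, forces in N, time in s.
With the tool pointing down it reaches from about 0.4 to 0.825 m from the base axis. Payload 7 kg.
Tool frame: the origin (TCP) lies on the centre line of the jaws, within the pads' length; the fingertips stand 22 mm ahead of it and the grasp point (between the pads) lies 3 mm ahead of it; z points along the fingers, y is the line along which they close (so a half turn about z gives the same grasp; the last joint's range is limited). The gripper opens to 88 mm and grips with 3 to 60 N. Pads are 19 mm wide; open, the fingers measure 130 mm over their backs; the gripper's body (78 mm by 193 mm) begins 47 mm behind the grasp point.
Start: joints at [-1.057, 0.359, 0.012, 0, -1.224, -0.288], TCP at [0.151, -0.658, 0.249] pointing down, gripper open.
Joint ranges: [-3.07, 3.07], [-1.43, 2.12], [-1.02, 1.25], [-3.03, 1.67], [-3.05, -0], [-3.03, 3.03]. Speed limits (rad/s): [2.39, 2.39, 3.01, 3.14, 3.14, 3.14].

### API

Orientations are given as [roll, pitch, yaw] about the fixed x, y, z axes, in that order (R = Rz(yaw) Ry(pitch) Rx(roll)).
In Python, from station import arm gives the robot as it stands.
- The arm moves only by the tool arm_command, never from a script. Its argument "series" is one flat list of numbers, 7 for each row, row after row: the turn, a rotation vector about the tool's x, y, z each as a share of 90 degrees, from -1 to 1, then the shift along the tool's x, y, z each as a share of 0.1 m, from -1 to 1, then the opening, from 0 (shut) to 1 (fully open). A call has 1 to 8 rows; each row is the pose to reach, as a shift and turn from the pose commanded when the call began, along the tool's axes at that moment; what a row does not reach only later rows make up. A row lasts 1/8 s, in which the tool goes at most 62.5 mm and 10.7 degrees, less where a joint would pass 70% of its speed; a pose out of reach is approached as far as the arm can. A call with a number of a shift or a turn outside -1 to 1 is refused whole. A call with a gripper value outside its range is refused whole. The fingers move at their own pace and stop on an object; "force" is the grip in N (left out, the last holds). Time passes only in rows, so rows that repeat a pose let the fingers close. It gives the time, the measured TCP pose, the force, the opening and the grip force at its end, in the units of the state.
- arm.get_state(): the state, without advancing time (a new reading comes with each control period).
- arm.grab_frame(name): name is "scene" or "top" or "wrist"; returns the picture (384x512x3 uint8, blue, green, red); there is no depth.
- arm.camera_model(name): a dict with "fovy" (degrees; the focal length in pixels is half the picture's height over the tangent of half this angle, whatever the lens; pixels are square), "cx", "cy" (the principal point, pixels), "D" ([k1, k2, p1, p2, k3] as OpenCV has them; the pictures are not rectified), "pose" (4x4, takes a point from camera to world coordinates). Camera axes: x right, y down, z forward; pixel columns grow to the right and rows downward; lengths in m; the calibration is good to about 2 mm. A picture is of the moment at which its call begins: read the wrist's pose just before it. camera_model takes no time and is no camera call; for the wrist camera it gives the pose at the moment of the call.
- arm.job_done(): hands the job in; it is judged then, once.
The state is a dict: "t": time; "q": joint angles; "qd": joint speeds; "joint_efforts": joint torques, N m; "eef_pos": TCP position; "ee_rot": TCP orientation; "force": force on the tool from outside, world axes, zero at the start; "moment": the same for the moment, N m; "width": finger opening in m; "gripper_force": force on a finger pad.
Only numpy, scipy, OpenCV 4.12 (cv2) and the standard library are available. Lean on these libraries where they do the work, as an engineer would, in place of code of your own. Each camera call takes 0.05 s, during which the arm holds its last target. There are 200 camera calls.

## Working session

There is one attempt and no reset: what is moved stays moved. The work goes in short steps, Python scripts to look and compute and a tool call to move; the robot and the scene stay as the last step left them, time stands still between calls to the robot, and variables do not carry over. Pictures are saved under pics/ and viewed, at most 10 in all, crops included, and the job is handed in when it is done.

Besides the shell and the picture viewer there is one more tool, called after "Request:" by a JSON object that holds its "method" and its "body", one argument or row to a line. arm_command: Moves the arm, as the interface text tells. Its arguments: {"type":"object","properties":{"series":{"type":"array"},"force":{"type":"number"}},"required":["series"]}

```bash
mkdir -p pics
cat > h.py <<'E'
import numpy as np, cv2
from station import arm
def ray(m,px):
    f=192/np.tan(np.radians(m["fovy"])/2); K=np.array([[f,0,m["cx"]],[0,f,m["cy"]],[0,0,1]])
    u=cv2.undistortPoints(np.array(px,float).reshape(-1,1,2),K,np.array(m["D"],float)).reshape(-1,2)
    P=np.array(m["pose"]); d=np.c_[u,np.ones(len(u))]@P[:3,:3].T
    return P[:3,3],d
def onz(m,px,z):
    o,d=ray(m,px); return o+d*((z-o[2])/d[:,2])[:,None]
def proj(m,X):
    f=192/np.tan(np.radians(m["fovy"])/2); K=np.array([[f,0,m["cx"]],[0,f,m["cy"]],[0,0,1]])
    T=np.linalg.inv(np.array(m["pose"]));r,_=cv2.Rodrigues(T[:3,:3])
    return cv2.projectPoints(np.array(X,float).reshape(-1,1,3),r,T[:3,3],K,np.array(m["D"],float))[0].reshape(-1,2)
E
python3 - <<'E'
from h import *
for n in("top","scene"):
    im=arm.grab_frame(n); cv2.imwrite(f"pics/{n}0.png",im)
    m=arm.camera_model(n); print(n,np.round(m["pose"],3).tolist(),m["fovy"])
s=arm.get_state(); print(s["eef_pos"],s["ee_rot"],s["t"])
E
```

```text
top [[0.006, -0.989, 0.151, 0.419], [-1.0, -0.003, 0.019, -0.118], [-0.019, -0.151, -0.988, 1.189], [0.0, 0.0, 0.0, 1.0]] 53.127752267193905
scene [[0.192, 0.783, -0.591, 1.184], [0.981, -0.158, 0.11, -0.23], [-0.008, -0.601, -0.799, 0.923], [0.0, 0.0, 0.0, 1.0]] 52.236361780644366
[ 0.1510041  -0.65747833  0.24772377] [ 3.14010672e+00 -1.65506547e-04 -2.91588148e+00] 0.1
```

View pics/top0.png

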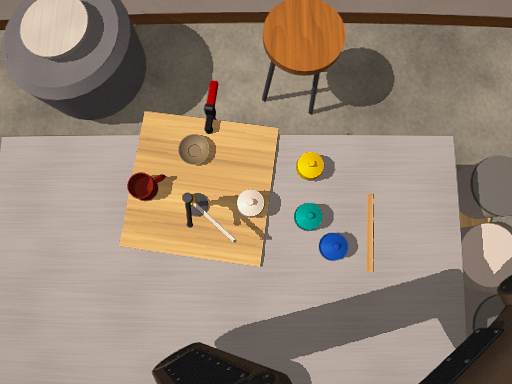

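View pics/scene0.png

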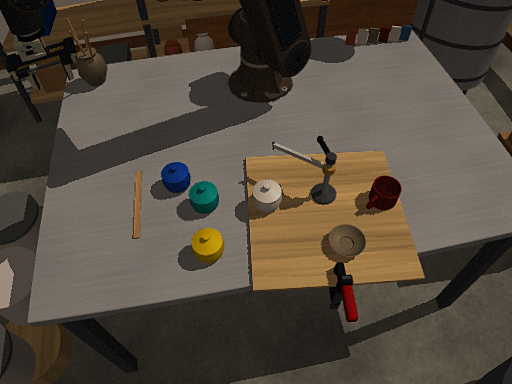

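Top view: the candidate jars are white (251,203), yellow (310,165), teal (309,216) and blue (333,247). The white one, standing on the board, fits "matte white porcelain". I'll confirm it in a crop.

Run:
```python
from h import *
a=cv2.imread("pics/top0.png")[105:270,115:285]; b=cv2.imread("pics/scene0.png")[125:290,235:425]
a=cv2.resize(a,(400*170//165,400),interpolation=2); b=cv2.resize(b,(388,337),interpolation=2)
b=cv2.copyMakeBorder(b,0,63,0,0,0); cv2.imwrite("pics/c1.png",np.hstack([a,b])[:, :800])
m=arm.camera_model("top"); 
c=onz(m,[(144,112),(279,128),(262,265),(121,247)],.012); print(np.round(c,4), [np.linalg.norm(c[i]-c[i-1]) for i in range(4)])
# far-left, far-right, near-right, near-left -> board frame fit
B=np.array([[.28,.22],[.28,-.22],[-.16,-.22],[-.16,.22]])
A,_=cv2.estimateAffinePartial2D(B,c[:,:2]); print(A,np.degrees(np.arctan2(A[1,0],A[0,0])))
P=A[:,2]; print("foot/pivot px",proj(m,[[*P,.012],[*P,.128],[*P,.178]]),proj(arm.camera_model("scene"),[[*P,.012],[*P,.128],[*P,.178]]))
print("knob",onz(m,[(251,202)],.097),"tip end",onz(m,[(234,241)],.135),"lever end",onz(m,[(190,226)],.175))
```

```text
[[ 0.8618  0.256   0.012 ]
 [ 0.8063 -0.1816  0.012 ]
 [ 0.3768 -0.1283  0.012 ]
 [ 0.4268  0.3064  0.012 ]] [np.float64(0.43794673552198393), np.float64(0.44111330338935206), np.float64(0.4328297572452249), np.float64(0.43762208976551753)]Traceback (most recent call last):
  File "<stdin>", line 9, in <module>
cv2.error: OpenCV(4.12.0) /io/opencv/modules/calib3d/src/ptsetreg.cpp:1108: error: (-215:Assertion failed) count >= 0 && to.checkVector(2) == count in function 'estimateAffinePartial2D'
```

View pics/c1.png

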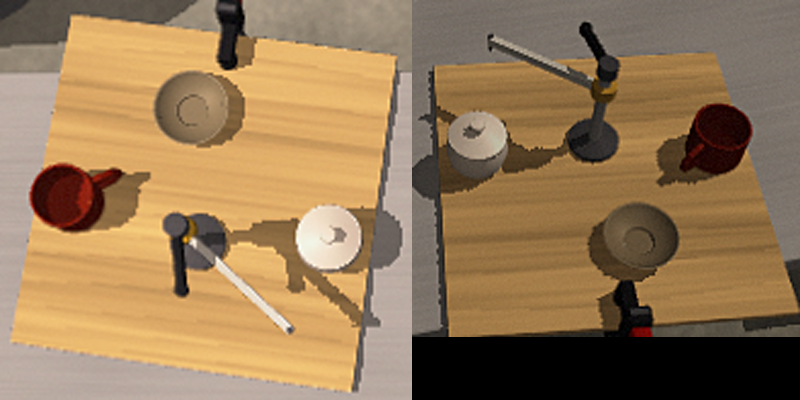

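The crop shows the white lidded jar with its knob at about (252,202) in the top view, the gauge hub at (188,197), the pointer end at (235,241) and the lever end at (190,225). The white jar is confirmed as the target.

```bash
cat > fit.py <<'E'
from h import *
m=arm.camera_model("top"); s=arm.camera_model("scene")
c=onz(m,[(144,112),(279,128),(262,265),(121,247)],.012)
B=np.array([[.28,.22],[.28,-.22],[-.16,-.22],[-.16,.22]])
A,_=cv2.estimateAffinePartial2D(B.reshape(-1,1,2),c[:,:2].copy().reshape(-1,1,2)); print(A)
def tri(p,q):
    o1,d1=ray(m,[p]);o2,d2=ray(s,[q]);d1,d2=d1[0],d2[0]
    k=np.linalg.lstsq(np.c_[d1,-d2],o2-o1,rcond=None)[0]
    x,y=o1+k[0]*d1,o2+k[1]*d2; return (x+y)/2,np.linalg.norm(x-y)
S=lambda x,y:((x-412)/2.042+235,y/2.042+125)
T=lambda x,y:(x/2.424+115,y/2.424+105)
for n,p,q,z in [("hubtop",T(177,222),S(609,64),.178),("leverend",T(181,288),S(586,30),.175),("tipend",T(290,330),S(492,39),.135),("knob",T(332,235),S(476,129),.095)]:
    print(n,tri(p,q),onz(m,[p],z),onz(s,[q],z))
P=A[:,2]; print(proj(m,[[*P,.178]]),T(177,222),proj(s,[[*P,.178]]),S(609,64))
E
python3 fit.py
```

```text
[[ 0.98689074  0.11890729  0.55873611]
 [-0.11890729  0.98689074  0.07026761]]
hubtop (array([0.56211535, 0.073679  , 0.17703943]), np.float64(0.004750721140379614)) [[0.5613915  0.07114173 0.178     ]] [[0.56302051 0.07575269 0.178     ]]
leverend (array([0.48973444, 0.06782463, 0.16636082]), np.float64(0.002323351076284234)) [[0.48888453 0.06510696 0.175     ]] [[0.49770242 0.06560864 0.175     ]]
tipend (array([ 0.44564653, -0.04961599,  0.12806897]), np.float64(0.00482359158097586)) [[ 0.44505636 -0.05242976  0.135     ]] [[ 0.45235144 -0.04880596  0.135     ]]
knob (array([ 0.55998345, -0.09563967,  0.08403172]), np.float64(0.005131862081158654)) [[ 0.55815707 -0.09837119  0.095     ]] [[ 0.56848492 -0.09488878  0.095     ]]
[[188.31411945 197.56945186]] (188.01980198019803, 196.58415841584159) [[328.92687039 155.42840216]] (331.47404505386874, 156.34182174338883)
```

Request:
{"method": "arm_command", "body": {
  "series": [0, 0, 0, -0.37, 0.45, 0, 0.5, 0, 0, 0, -0.74, 0.9, 0, 0.5]
}}

```text
t: 0.35
eef_pos: [0.2031, -0.5523, 0.2474]
ee_rot: [3.14, -0.001, -2.917]
force: [1.7, -0.3, 0.9]
width: 0.0732
gripper_force: 0.0
```

Request:
{"method": "arm_command", "body": {
  "series": [0, 0, 0, -0.37, 0.45, 0, 0.5, 0, 0, 0, -0.74, 0.9, 0, 0.5]
}}

```text
t: 0.6
eef_pos: [0.2554, -0.4475, 0.2482]
ee_rot: [3.141, -0.0, -2.916]
force: [0.6, -0.0, 0.7]
width: 0.0532
gripper_force: 0.0
```

Request:
{"method": "arm_command", "body": {
  "series": [0, 0, 0, -0.37, 0.45, 0, 0.5, 0, 0, 0, -0.74, 0.9, 0, 0.5]
}}

```text
t: 0.85
eef_pos: [0.3074, -0.3433, 0.2484]
ee_rot: [3.142, 0.0, -2.916]
force: [1.7, -0.4, 0.2]
width: 0.0443
gripper_force: 0.0
```

Request:
{"method": "arm_command", "body": {
  "series": [0, 0, 0, -0.37, 0.45, 0, 0.5, 0, 0, 0, -0.74, 0.9, 0, 0.5]
}}

```text
t: 1.1
eef_pos: [0.3593, -0.239, 0.2486]
ee_rot: [-3.141, 0.0, -2.916]
force: [1.6, 0.2, -0.1]
width: 0.0433
gripper_force: 0.0
```

Request:
{"method": "arm_command", "body": {
  "series": [0, 0, 0, -0.37, 0.45, 0, 0.5, 0, 0, 0, -0.74, 0.9, 0, 0.5, 0, 0, 0, -0.74, 0.9, 0, 0.5, 0, 0, 0, -0.74, 0.9, 0, 0.5]
}}

```text
t: 1.6
eef_pos: [0.4107, -0.1362, 0.2483]
ee_rot: [3.141, -0.001, -2.914]
force: [0.4, -1.1, 0.1]
width: 0.0438
gripper_force: 0.0
```

Run:
```python
from h import *
m=arm.camera_model("wrist"); im=arm.grab_frame("wrist"); cv2.imwrite("pics/w1.png",im)
np.save("w1.npy",m,allow_pickle=True); print(np.round(m["pose"],3).tolist(),m["fovy"])
print(proj(m,[[.561,.071,.178],[.561,-.097,.097],[.445,-.051,.135],[.489,.066,.175]]))
```

```text
[[-0.225, 0.932, 0.285, 0.333], [0.974, 0.215, 0.066, -0.155], [-0.0, 0.293, -0.956, 0.386], [0.0, 0.0, 0.0, 1.0]] 59.04574133329615
[[457.4146115  428.64113927]
 [263.07731355 329.39710234]
 [350.2584409  256.87826507]
 [486.68044749 358.70909356]]
```

View pics/w1.png

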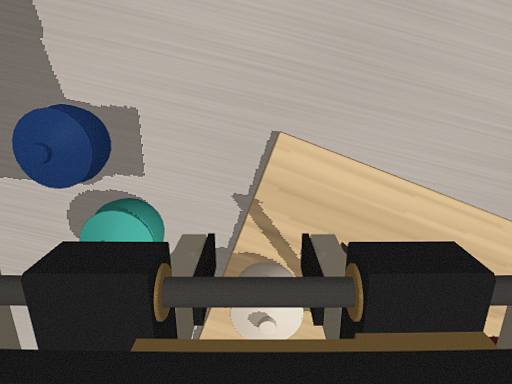

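The wrist view shows the white jar's knob at about (267,322), close to the predicted pixel. Next I go above the pointer arm, with the jaws astride it.

Request:
{"method": "arm_command", "body": {
  "series": [-0.0, 0, -0.1, -0.38, 0.45, 0, 0.5, 0, 0, -0.2, -0.76, 0.91, 0, 0.5, 0, 0, -0.3, -0.76, 0.91, 0, 0.5, 0, 0, -0.37, -0.76, 0.91, 0, 0.5, 0, 0, -0.37, -0.76, 0.91, 0, 0.5]
}}

```text
t: 2.28
eef_pos: [0.4644, -0.032, 0.2484]
ee_rot: [3.141, -0.0, -2.338]
force: [-0.4, -0.1, 0.9]
width: 0.0438
gripper_force: 0.0
```

Run:
```python
from h import *
m=arm.camera_model("wrist"); im=arm.grab_frame("wrist"); cv2.imwrite("pics/w2.png",im)
np.save("w2.npy",m,allow_pickle=True); 
print(onz(np.load("w1.npy",allow_pickle=True).item(),[(267,322)],.097))
print(arm.get_state()["eef_pos"],proj(m,[[.561,.071,.178],[.561,-.097,.097],[.445,-.051,.135],[.489,.066,.175]]))
```

```text
[[ 0.55128076 -0.09520117  0.097     ]]
[ 0.4643857  -0.03192969  0.24845696] [[261.00407144 384.19046837]
 [131.80410688 205.04445951]
 [259.56116311 162.26994262]
 [326.09659714 324.94754651]]
```

View pics/w2.png

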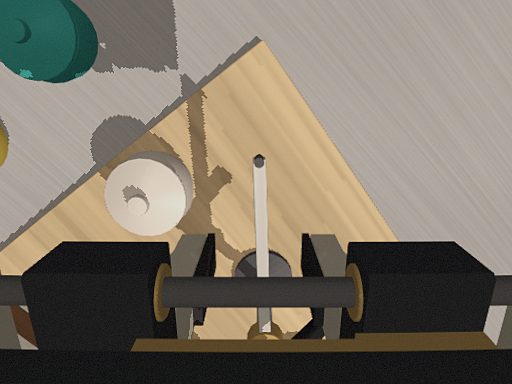

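The wrist view shows the pointer end at (259,161), centred between the fingers (mid about 258), and the knob at (137,205). Now I descend astride the arm.

Request:
{"method": "arm_command", "body": {
  "series": [0, 0, 0, 0, 0, 0.4, 0.5, 0, 0, 0, 0, 0, 0.8, 0.5, 0, 0, 0, 0, 0, 1, 0.4, 0, 0, 0, 0, 0, 1, 0.25, 0, 0, 0, 0, 0, 1, 0.25]
}}

```text
t: 2.95
eef_pos: [0.4653, -0.0311, 0.1495]
ee_rot: [-3.141, 0.001, -2.336]
force: [0.9, -0.5, 0.7]
width: 0.0233
gripper_force: 0.0
```

Run:
```python
from h import *
m=np.load("w2.npy",allow_pickle=True).item()
k=onz(m,[(137,204)],.097)[0]; t=onz(m,[(259,161)],.133)[0]
print("knob",k,"tip",t)
P=np.array([.561,.071])
for kk in (k,[.558,-.0975],[.5513,-.0952]): 
    d=np.array(kk[:2])-P; print(np.degrees(np.arctan2(d[1],d[0])),np.hypot(*d))
d=t[:2]-P; print(np.degrees(np.arctan2(d[1],d[0])),np.hypot(*d))
```

```text
knob [ 0.55680981 -0.09435437  0.097     ] tip [ 0.44491329 -0.05168975  0.133     ]
-91.45160207437054 0.16540744862595275
-91.01999513307616 0.16852670411540124
-93.34018839502774 0.16648282193667913
-133.41596702703873 0.16890500415088971
```

Request:
{"method": "arm_command", "body": {
  "series": [0, 0, 0, 0, 0, 0.05, 0.15, 0, 0, 0, 0, 0, 0.05, 0.15, 0, 0, -0.033, 0, -0.07, 0.05, 0.15, 0, 0, -0.09, -0.014, -0.2, 0.05, 0.15, 0, 0, -0.144, -0.036, -0.31, 0.05, 0.15, 0, 0, -0.2, -0.068, -0.433, 0.05, 0.15, 0, 0, -0.233, -0.093, -0.502, 0.05, 0.15, 0, 0, -0.233, -0.093, -0.502, 0.05, 0.15]
}}

```text
t: 3.95
eef_pos: [0.5077, -0.0588, 0.1437]
ee_rot: [-3.141, 0.0, -1.969]
force: [-0.3, -0.4, 0.2]
width: 0.0132
gripper_force: 0.0
```

Request:
{"method": "arm_command", "body": {
  "series": [0, 0, -0.033, 0, -0.07, 0, 0.15, 0, 0, -0.09, -0.014, -0.2, 0, 0.15, 0, 0, -0.144, -0.036, -0.31, 0, 0.15, 0, 0, -0.19, -0.062, -0.412, 0, 0.15, 0, 0, -0.222, -0.084, -0.48, 0, 0.15, 0, 0, -0.222, -0.084, -0.48, 0, 0.15, 0, 0, -0.222, -0.084, -0.48, 0, 0.15]
}}

```text
t: 4.82
eef_pos: [0.5545, -0.0695, 0.1436]
ee_rot: [-3.142, 0.0, -1.622]
force: [-0.1, -0.4, -0.5]
width: 0.013
gripper_force: 0.0
```

Run:
```python
from h import *
m=arm.camera_model("wrist"); np.save("w3.npy",m,allow_pickle=True)
w=arm.grab_frame("wrist"); t=arm.grab_frame("top"); 
c=cv2.resize(t[140:260,120:280],(400,300),interpolation=2); cv2.imwrite("pics/x3.png",np.hstack([cv2.resize(w,(400,300)),c]))
```

```text
(no output)
```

View pics/x3.png

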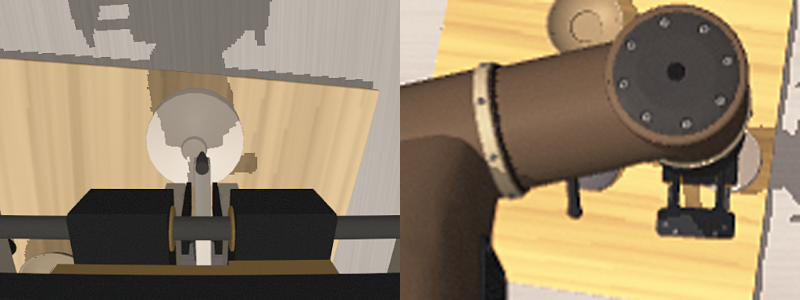

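The wrist view shows the needle end at (202,160) in the crop, almost over the knob at (194,149). I'll put numbers on the remaining offset.

Run:
```python
from h import *
m=np.load("w3.npy",allow_pickle=True).item(); f=1.28
print(m["pose"][:3,3])
print("knob",onz(m,[(194*f,149*f)],.097),"lid edge mid (z~.075)",onz(m,[(147*f,140*f),(243*f,140*f)],.075).mean(0))
for z in(.108,.121): print("needle",onz(m,[(202*f,164*f)],z))
print("arm end",onz(m,[(202*f,152*f)],.135))
```

```text
[ 0.55046146 -0.15015728  0.28106441]
knob [[ 0.55858073 -0.09472108  0.097     ]] lid edge mid (z~.075) [ 0.55830729 -0.09561635  0.075     ]
needle [[ 0.55319161 -0.08687617  0.108     ]]
needle [[ 0.55298653 -0.09162962  0.121     ]]
arm end [[ 0.55239264 -0.10411873  0.135     ]]
```

Request:
{"method": "arm_command", "body": {
  "series": [0, 0, -0.01, 0, -0.02, 0, 0.15, 0, 0, -0.02, 0, -0.042, 0, 0.15, 0, 0, -0.02, 0, -0.042, 0, 0.15, 0, 0, -0.02, 0, -0.042, 0, 0.15]
}}

```text
t: 5.42
eef_pos: [0.5592, -0.0698, 0.1436]
ee_rot: [-3.141, 0.0, -1.589]
force: [-0.7, -0.1, 0.3]
width: 0.0129
gripper_force: 0.0
```

Request:
{"method": "arm_command", "body": {
  "series": [0, 0, 0, 0, 0.03, 0, 0.3, 0, 0, 0, 0, 0.03, 0, 0.5, 0, 0, 0, 0, 0.03, 0, 0.5, 0, 0, 0, 0, 0.03, -0.4, 0.5, 0, 0, 0, 0, 0.03, -0.9, 0.5, 0, 0, 0, 0, 0.03, -0.9, 0.5, 0, 0, 0, 0, 0.03, -0.9, 0.5]
}}

```text
t: 6.3
eef_pos: [0.5558, -0.0697, 0.2335]
ee_rot: [-3.141, 0.0, -1.589]
force: [0.2, 0.8, -0.8]
width: 0.0439
gripper_force: 0.0
```

Run:
```python
from h import *
m=arm.camera_model("wrist"); np.save("w4.npy",m,allow_pickle=True)
w=arm.grab_frame("wrist"); cv2.imwrite("pics/w4.png",w)
s=arm.grab_frame("scene"); cv2.imwrite("pics/s4.png",s)
c=cv2.resize(s[120:240,220:380],(400,300),interpolation=2)
cv2.imwrite("pics/x4.png",np.hstack([cv2.resize(w,(400,300)),c])); print(arm.get_state()["eef_pos"])
```

```text
[ 0.55539689 -0.06978251  0.23246366]
```

View pics/x4.png

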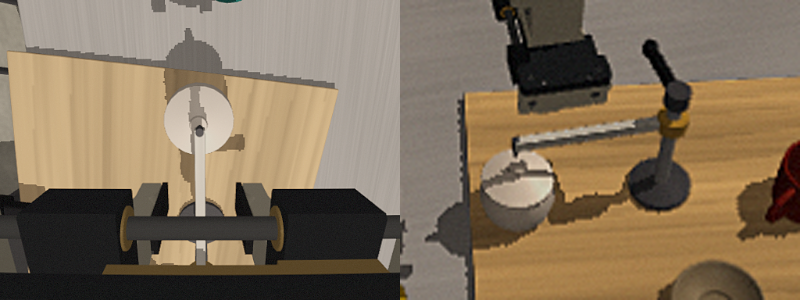

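Request:
{"method": "arm_command", "body": {
  "series": [0, 0, -0.11, -0.3, 0.2, 0, 0.4, 0, 0, -0.22, -0.6, 0.4, 0, 0.4, 0, 0, -0.33, -1, 0.57, 0, 0.4, 0, 0, -0.44, -1, 0.57, 0, 0.4, 0, 0, -0.55, -1, 0.57, 0, 0.4, 0, 0, -0.66, -1, 0.57, 0, 0.4, 0, 0, -0.76, -1, 0.57, 0, 0.4, 0, 0, -0.76, -1, 0.57, 0, 0.4]
}}

```text
t: 7.4
eef_pos: [0.5004, 0.0311, 0.2326]
ee_rot: [3.14, 0.001, -0.396]
force: [0.4, -0.1, -0.5]
width: 0.0352
gripper_force: 0.0
```

Run:
```python
from h import *
m=np.load("w4.npy",allow_pickle=True).item(); f=1.28
print("knob",onz(m,[(199*f,122*f)],.097),"lid",onz(m,[(165*f,119*f),(232*f,119*f)],.075).mean(0),"needle",onz(m,[(200*f,132*f)],.112))
s=arm.get_state(); p=s["eef_pos"]; y=s["ee_rot"][2]; print(p,np.degrees(y))
d=np.array([.501,.066])-p[:2]; print("shift",d@[np.cos(y),np.sin(y)],d@[np.sin(y),-np.cos(y)],"turn",-(4.5-np.degrees(y))/90)
```

```text
knob [[ 0.55780197 -0.09698362  0.097     ]] lid [ 0.55856839 -0.0961472   0.075     ] needle [[ 0.55682738 -0.0897431   0.112     ]]
[0.50040801 0.03110943 0.23257569] -22.675172193162105
shift -0.012904305051497743 -0.03242192535656173 turn -0.30194635770180117
```

Request:
{"method": "arm_command", "body": {
  "series": [0, 0, -0.1, -0.13, -0.32, 0, 0.45, 0, 0, -0.2, -0.13, -0.32, 0, 0.45, 0, 0, -0.3, -0.13, -0.32, 0, 0.45, 0, 0, -0.3, -0.13, -0.32, 0, 0.45, 0, 0, -0.3, -0.13, -0.32, 0, 0.45]
}}

```text
t: 8.02
eef_pos: [0.501, 0.0657, 0.2333]
ee_rot: [3.141, 0.001, 0.071]
force: [0.4, 0.3, 0.5]
width: 0.0396
gripper_force: 0.0
```

Run:
```python
from h import *
m=arm.camera_model("wrist"); w=arm.grab_frame("wrist"); cv2.imwrite("pics/w5.png",w)
s=arm.get_state();print(s["eef_pos"],s["ee_rot"],s["q"][5],proj(m,[[.561,.071,.178],[.489,.066,.175]]))
```

```text
[0.50107346 0.06566562 0.23335558] [3.14142938e+00 3.45368977e-04 7.23355307e-02] 1.1235358291340656 [[254.57083963 124.25941925]
 [254.75846505 239.57406966]]
```

View pics/w5.png

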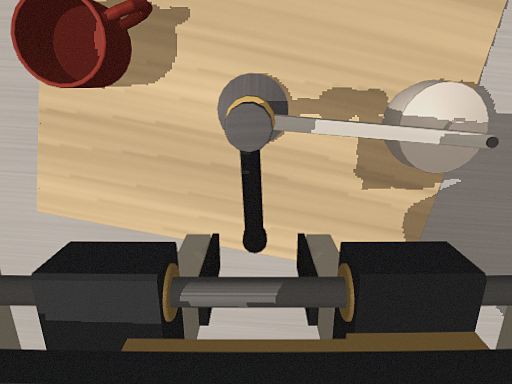

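The wrist view shows the lever from the hub (249,127) to its end (254,239), between the fingers, and the needle over the jar. Now I descend astride the lever.

Request:
{"method": "arm_command", "body": {
  "series": [0, 0, 0, 0, 0, 0.25, 0.45, 0, 0, 0, 0, 0, 0.56, 0.45, 0, 0, 0, 0, 0, 0.56, 0.22, 0, 0, 0, 0, 0, 0.56, 0.22, 0, 0, 0, 0, 0, 0.56, 0.22]
}}

```text
t: 8.7
eef_pos: [0.5019, 0.0661, 0.1789]
ee_rot: [-3.141, -0.002, 0.076]
force: [-0.2, 0.7, 0.3]
width: 0.0202
gripper_force: 0.0
```

Request:
{"method": "arm_command", "body": {
  "series": [0, 0, 0.067, 0.003, -0.063, 0, 0.22, 0, 0, 0.144, 0.015, -0.135, 0, 0.22, 0, 0, 0.222, 0.036, -0.205, 0, 0.22, 0, 0, 0.3, 0.065, -0.272, 0, 0.22, 0, 0, 0.378, 0.103, -0.336, 0, 0.22, 0, 0, 0.444, 0.14, -0.386, 0, 0.22, 0, 0, 0.444, 0.14, -0.386, 0, 0.22]
}}

```text
t: 9.57
eef_pos: [0.5125, 0.1056, 0.1783]
ee_rot: [-3.141, -0.0, -0.62]
force: [-0.5, 0.6, -0.8]
width: 0.0193
gripper_force: 0.0
```

Run:
```python
from h import *
s=arm.get_state();p=np.array(s["eef_pos"])[:2]-[.561,.071];print(np.degrees(np.arctan2(p[1],p[0])),np.hypot(*p),np.degrees(s["ee_rot"][2]),s["force"],s["moment"],s["width"])
```

```text
144.47254911447433 0.05962224847350481 -35.532246159466695 [-0.49911643  0.58527359 -0.77633394] [-0.01069197  0.16421471  0.03225026] 0.01933001864671921
```

Request:
{"method": "arm_command", "body": {
  "series": [0, 0, 0.067, 0.003, -0.063, 0, 0.22, 0, 0, 0.144, 0.015, -0.135, 0, 0.22, 0, 0, 0.222, 0.036, -0.204, 0, 0.22, 0, 0, 0.3, 0.065, -0.27, 0, 0.22, 0, 0, 0.344, 0.084, -0.306, 0, 0.22, 0, 0, 0.367, 0.096, -0.325, 0, 0.22, 0, 0, 0.367, 0.096, -0.325, 0, 0.22]
}}

```text
t: 10.45
eef_pos: [0.5389, 0.1262, 0.1778]
ee_rot: [-3.141, 0.0, -1.196]
force: [-2.1, 0.8, 0.9]
width: 0.019
gripper_force: 0.5
```

Run:
```python
from h import *
s=arm.get_state();p=np.array(s["eef_pos"])[:2]-[.561,.071];print(np.degrees(np.arctan2(p[1],p[0])),np.hypot(*p),np.degrees(s["ee_rot"][2]),s["force"],s["moment"],s["width"])
```

```text
111.7668292950386 0.05946978810784003 -68.51276396322012 [-2.0931358   0.84588748  0.9409663 ] [0.11353238 0.56501531 0.03297176] 0.01904879434281522
```

Request:
{"method": "arm_command", "body": {
  "series": [0, 0, 0.02, 0, -0.02, 0, 0.22, 0, 0, 0.03, 0, -0.03, 0, 0.22, 0, 0, 0.03, 0, -0.03, 0, 0.22]
}}

```text
t: 10.82
eef_pos: [0.5411, 0.1269, 0.1776]
ee_rot: [3.14, -0.0, -1.245]
force: [-4.7, -0.7, 4.0]
width: 0.0195
gripper_force: 2.5
```

Request:
{"method": "arm_command", "body": {
  "series": [0, 0, 0.01, 0, -0.02, 0, 0.22, 0, 0, 0.01, 0, -0.02, 0, 0.22]
}}

```text
t: 11.08
eef_pos: [0.5414, 0.1268, 0.1772]
ee_rot: [3.137, -0.001, -1.261]
force: [-11.3, -1.8, 7.0]
width: 0.0194
gripper_force: 5.3
```

The force is rising with no further movement, so the lever is at its stop. I back off, open and lift.

Request:
{"method": "arm_command", "body": {
  "series": [0, 0, 0, 0, 0.05, 0, 0.25, 0, 0, 0, 0, 0.05, 0, 0.45, 0, 0, 0, 0, 0.05, 0, 0.45, 0, 0, 0, 0, 0.05, -0.4, 0.45, 0, 0, 0, 0, 0.05, -0.8, 0.45, 0, 0, 0, -0.3, 0.05, -1, 0.45, 0, 0, 0, -0.8, 0.05, -1, 0.45, 0, 0, 0, -0.8, 0.05, -1, 0.45]
}}

```text
t: 12.08
eef_pos: [0.514, 0.2051, 0.2779]
ee_rot: [-3.14, 0.001, -1.257]
force: [-0.8, -1.5, 0.9]
width: 0.0399
gripper_force: 0.0
```

Run:
```python
from h import *
w=arm.grab_frame("wrist"); s=arm.grab_frame("scene")
c=cv2.resize(s[120:240,220:380],(400,300),interpolation=2)
cv2.imwrite("pics/x6.png",np.hstack([cv2.resize(w,(400,300)),c]))
t=arm.get_state(); print(t["eef_pos"],t["force"])
P=[.561,.071]; m=arm.camera_model("scene")
for a in(1.1,1.2,1.3):
    th=np.radians(195-6.87)-a; q=proj(m,[[P[0]+.072*np.cos(th),P[1]+.072*np.sin(th),.168],[*P,.168]]); print(a,(q-[220,120])*2.5+[400,0])
```

```text
[0.51430875 0.20301302 0.27749205] [ 0.83949531 -0.65063824  0.31930045]
1.1 [[713.3485541   60.00677138]
 [672.3595631   96.57757557]]
1.2 [[718.62095258  63.58574325]
 [672.3595631   96.57757557]]
1.3 [[723.47428824  67.50798282]
 [672.3595631   96.57757557]]
```

View pics/x6.png

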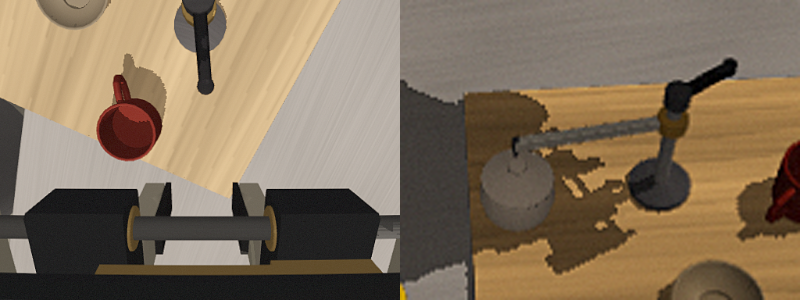

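The scene crop shows the lever end at (730,67) from a hub at (677,97), which matches the predicted direction at 1.3 rad. The needle still hangs over the knob, and the robot is clear of everything.

```bash
python3 -c "
from station import arm
print(arm.job_done())"
```

```text
the job is handed in; nothing more can be done
None
```

I handed the job in at about 12 s: by the last images the needle hangs over the white jar's knob, the lever was pushed to its stop, and the robot touched none of the pots or the stick; no verdict came back.

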